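# Load the label cassette and snap the bay cover on

## Task

The gift-label printer is out of labels: put the fresh label cassette into its open bay, the paper mouth towards the print head, then refit the bay cover: hook the long lip at its front into the slot in the back of the print head, swing its tail down and press until the catch snaps over the tail and the cover lies flat, the cassette pressed home beneath it. Leave the tea tin, the honey jar and the wooden stamp standing where they are.

Things in the scene. Friction and masses are not known exactly. Their poses are not given: they have to be found in the camera images.
- printer: Off-white label printer fixed to the table, 190 (x) x 104 (y) mm; origin: centre of its underside; x from print head (front, nearer the robot) to catch (back), y left, z up. Head: block x = -95 to -42 mm, top z = 66, upright back face at x = -42. Behind it a flat ledge at z = 44 (only 38 for x = -42 to -28), in which the open bay is sunk: 78 x 48 mm, x = -17 to 61, |y| < 24.
- slot_mouth (a point): Middle of the slot's mouth in the back face of the head, printer (-42, 0, 46) mm; axes as the printer's. The slot is 46 mm wide (|y| < 23) and 16 deep (to x = -58), from its roof at z = 49 down to z = 30, and open towards the bay. The cover's lip goes in tail-high, some 20 degrees, and ends just under the roof.
- bay_mouth (a point): Centre of the bay at ledge height, printer (22, 0, 44) mm; axes as the printer's. A cassette let in stands on a sprung floor, its underside at printer z = 23 mm (so it stands 23 mm proud of the ledge), and can be pressed 5 mm lower to its home against 2.5 to 5 N: a rib under the cover does that as the cover closes.
- cover_home (a point): Where the middle of the cover's rim plane (15 mm under cover_centre) lies when the cover is fitted: printer (15, 0, 44) mm, axes as the printer's. Snapped on, it sits 0 to 1.5 mm higher, held up against slot roof and catch by the sprung floor, with 2 mm play in x and 3 mm in y.
- lifter (a joint): The bay's sprung floor: 0 = up, grows as it is pressed down, at most 0.005 m; over 0.003 is home.
- catch (a joint): Spring catch behind the bay: 0 = at rest, up to 0.008 m as it is pushed back (+x of the printer). 30 mm wide; nose from printer x = 77.5 forward to 72 mm, underside z = 48.7, a steep ramp on top from (72, 51) up to (77, 60). The tail lip comes to rest on the ramp about 15 mm above its home; 8 to 16 N down on the tail end pushes the catch back 4 mm and it springs to 0 over the lip.
- cover_centre (a point): Loose bay cover, off-white hollow hump 110 (x) x 62 (y) x 30 mm, 90 g, lying rim down. Point: its middle, 15 mm above the rim plane, 15 below the flat top. x from front (long lip, face sloping back 35 degrees) to tail, z up. Sides y = +-31 upright and flat for x = -37 to 50: grip across them. Top flat for x = -37 to 50; thumb ridges at x = 34 to 46, where to press.
- cover_lip (a point): Tip of the cover's front lip, mid-thickness: (-68, 0, -13) mm from cover_centre, axes the same. The lip is 40 mm wide, 4 thick, stands out 13 mm from the front rim (x = -55), its underside level with the rim.
- cover_tail (a point): Back edge of the cover's tail lip, mid-thickness: (62, 0, -13) mm from cover_centre, axes the same. The lip is 40 mm wide, 4 thick, stands out 7 mm, its underside level with the rim.
- cassette_centre (a point): Loose dark-grey label cassette, block 72 (x) x 42 (y) x 44 mm, 140 g, standing on its underside, paper roll showing in both sides; point: its centre, 22 mm up; x points away from its paper mouth, z up. Foot bevelled 2 mm, top edges of both ends 8. In the bay it has 3 mm to spare each side; its x goes along the printer's x. Grip across the 42 mm, by the upper 18 mm, so the fingers stay above the ledge.
- cassette_mouth (a point): The paper mouth of the cassette, the first label standing out 6 mm: (-36, 0, 8) mm from cassette_centre, axes the same.
- tin_centre (a point): Bystander: upright tea tin, 57 mm across, 72 high; its centre. Fixed furniture near by: a clear sweets bin and a ribbon reel up to 120 mm high between the robot and the tin, a bag sealer on the left with its arm raised at the far end, and the plant tier behind, 250 mm high.
- jar_centre (a point): Bystander: upright honey jar, 64 mm across, 97 high; its centre.
- stamp_centre (a point): Bystander: upright wooden hand stamp, 26 x 34 x 62 mm; its centre.
There are look-alikes about, which are no part of the job. Leave any green look-alike of the part that bears cassette_centre alone.

How it is judged:
On the way, in this order (a step that is already met when the one before it is completed fails the run):
1. the cassette stands in the bay, mouth to the head (x of cassette_centre in the frame of printer between 0.017 and 0.027 m and y of cassette_centre in the frame of printer between -0.005 and 0.005 m and x of cassette_mouth in the frame of printer below 0 m and angle between the z axis of cassette_centre and the z axis of printer, either way round below 0.15 rad and z of cassette_centre in the frame of printer below 0.049 m), for 0.2 s.
2. the cover's front lip is in the slot while its tail is still up (x of cover_lip in the frame of printer below -0.049 m and z of cover_lip in the frame of printer below 0.0495 m and y of cover_lip in the frame of printer between -0.006 and 0.006 m and z of cover_tail in the frame of printer above 0.05 m), for 0.1 s.
At the end, for the whole second after the job is handed in: Cassette in the bay (5 mm), mouth to the head, sprung floor down by over 3 mm. Cover lip at least 7 mm deep in the slot, 6 mm of its middle; tail within 2.5 mm of home height and 7 mm sideways, under the catch, which is within 1.5 mm of rest; cover flat to 0.04 rad (x of cassette_centre in the frame of printer between 0.017 and 0.027 m and y of cassette_centre in the frame of printer between -0.005 and 0.005 m and x of cassette_mouth in the frame of printer below 0 m and angle between the z axis of cassette_centre and the z axis of printer, either way round below 0.15 rad and value of joint lifter above 0.003 m and x of cover_lip in the frame of printer below -0.049 m and z of cover_lip in the frame of printer between 0.0445 and 0.0495 m and y of cover_lip in the frame of printer between -0.006 and 0.006 m and z of cover_tail in the frame of printer between 0.0445 and 0.0485 m and y of cover_tail in the frame of printer between -0.007 and 0.007 m and angle between the z axis of cover_centre and the z axis of printer, either way round below 0.04 rad and value of joint catch below 0.0015 m); the robot touches nothing.
It fails at once if the tea tin, honey jar or stamp is moved by more than 20 mm or knocked over (distance of any of tin_centre, jar_centre, stamp_centre from where it was at the start of the episode above 0.02 m).
It also fails if it takes over 72 s, if anything falls off the work surface, if the arm or the gripper's body presses on something with over 40 N, if the wrist force passes 120 N, or if a joint passes its speed limit or range.

## Robot

A 6-joint arm with a two-finger parallel gripper is mounted at the origin on a cart in front of the work surface, level with it; the furniture and walls round the work are solid. World frame = base frame: x ahead of the robot, y to its left, z up, the work surface at z = 0. Lengths are in m, angles in rad, forces in N, time in s.
With the tool pointing down it reaches from about 0.35 to 0.925 m from the base axis. Payload 6.4 kg.
Tool frame: the origin (TCP) lies at the very end of the fingers, on their centre line; the grasp point (between the pads) lies 19 mm behind it; z points along the fingers, y is the direction in which the jaws open and shut (so a half turn about z gives the same grasp; the last joint's range is limited). The gripper opens to 85 mm and grips with 20 to 120 N. Pads are 22 mm wide; open, the fingers measure 114 mm over their backs; the gripper's body (76 mm by 85 mm) begins 54 mm behind the grasp point. The pads swing forward as they close: fully open they stand 13 mm farther back than shut.
Start: joints at [-1.313, 0.245, 1.558, -0, 1.339, -0.174], TCP at [0.272, -0.59, 0.231] pointing down, gripper open.
Joint ranges: [-3.13, 3.13], [-1.02, 2.26], [0.13, 2.54], [-0.95, 4.09], [0.21, 2.88], [-2.74, 2.74]. Speed limits (rad/s): [2.57, 2.57, 3.14, 3.14, 3.14, 3.14].

## Interface

Orientations are given as a rotation vector (axis times angle).
In Python, from station import arm, solver, cams gives the robot as it stands. Calls block until the motion is done:
- arm.move_ptp(position, orientation): joint-space move of the TCP to a pose.
- arm.move_straight(position, vel=0.15, frame=None, guard=None): straight line of the TCP; frame=None keeps the orientation; vel is the mean speed in m/s. With guard (N) it stops when the force on the tool has changed by that much, and returns True; else False.
- arm.movej(angles): joint-space move.
- arm.move_gripper(opening): opening from 0.0 (shut) to 1.0 (fully open); the grip force is fixed at half the most; returns when the fingers have stopped.
- arm.dwell(seconds).
- solver.inverse_kinematics(position, orientation): joint angles nearest the present ones, or None.
- arm.state(): the state.
- cams.capture(name): name is "scene" or "top"; returns a dict with "image" (480x640x3 uint8, blue, green, red), "range_z" (480x640 float32, m along the optical axis (not along the pixel's ray), 0 where there is no reading), "fx", "fy", "cx", "cy" (pixels), "rvec" (rotation vector, rad) and "tvec" (3), from world to camera coordinates, as OpenCV has them. Camera axes: x right, y down, z forward; pixel columns grow to the right and rows downward; lengths in m; the calibration is good to about 2 mm. A picture is of the moment at which its call begins.
A pose or a line that the arm cannot do raises arm.PlanningError and nothing moves.
- arm.close_job(): hands the job in, once; it reports no verdict.
The state is a dict: "t": time; "joint_positions": joint angles; "joint_vel": joint speeds; "joint_efforts": joint torques, N m; "ee_pos": TCP position; "orientation": TCP orientation; "ft_force": force on the tool from outside, world axes, zero at the start; "ft_torque": the same for the moment, N m; "gripper_width": opening from 0.0 (shut) to 1.0 (fully open).
Only numpy, scipy, OpenCV 4.12 (cv2) and the standard library are available. Lean on these libraries where they do the work, as an engineer would, in place of code of your own. Each camera call takes 0.05 s, during which the arm holds its last target.

## Working session

There is one attempt and no reset: what is moved stays moved. The work goes in short steps, each a Python script; the robot and the scene stay as the last script left them, time stands still between calls to the robot, and variables do not carry over. Pictures are saved under pics/ and viewed, and the job is handed in when it is done.

```bash
ls; mkdir -p pics
python3 - <<'E'
from station import arm,cams
import cv2,numpy as np
for n in("scene","top"):
    c=cams.capture(n);cv2.imwrite(f"pics/{n}0.png",c["image"]);np.savez(f"{n}0.npz",**c)
    R=cv2.Rodrigues(np.array(c["rvec"]))[0];print(n,c["fx"],c["cx"],c["cy"],-R.T@np.array(c["tvec"]).ravel(),R[2])
print(arm.state())
E
```

```text
pics
scene 462.0746194782484 319.8505328038432 246.2174150405695 [0.08589598 0.93982103 0.64799266] [ 0.43102743 -0.74332969 -0.51154309]
top 445.71256706978966 322.4659103495554 242.29282317679926 [0.20383856 0.09557963 1.19728233] [ 0.31634815 -0.03515972 -0.94799137]
{'t': 0.1, 'joint_positions': array([-1.31307456e+00,  2.45764811e-01,  1.55888826e+00, -9.77455846e-06,
        1.33870952e+00, -1.74128273e-01]), 'joint_vel': array([-9.17999442e-05, -5.52522802e-04, -2.62977222e-03,  2.65247661e-03,
       -7.15981604e-04, -1.90168990e-03]), 'joint_efforts': array([ 1.25353916e-03, -4.30667353e+01, -3.27129507e+01, -6.47105026e-05,
        2.85825605e-03,  1.47607750e-05]), 'ee_pos': array([ 0.27191508, -0.58983857,  0.23027943]), 'orientation': array([-3.06691286e+00, -6.72714215e-01,  1.31022098e-04]), 'ft_force': array([ 0.46526414,  0.29641299, -1.14998385]), 'ft_torque': array([-0.02328938, -0.04075265,  0.00113039]), 'gripper_width': 1.0024025951001174}
```

View pics/scene0.png

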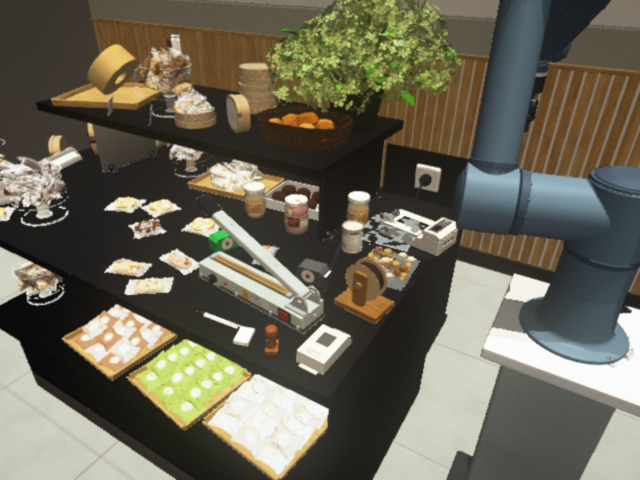

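View pics/top0.png

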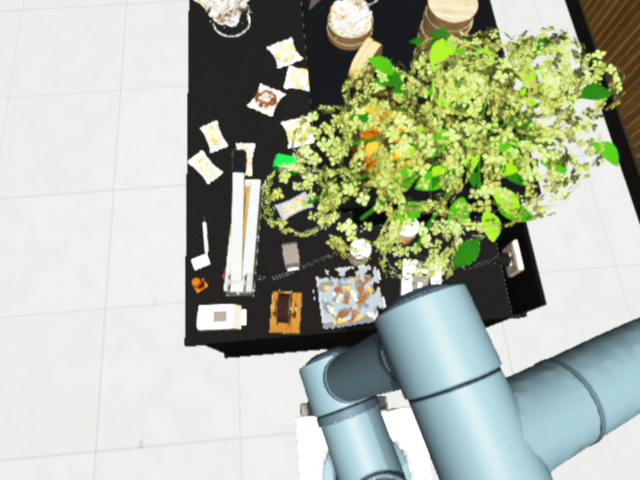

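Run:
```python
import cv2
i=cv2.imread("pics/scene0.png");cv2.imwrite("pics/s0a.png",cv2.resize(i[170:320,280:470],None,fx=4,fy=4,interpolation=cv2.INTER_CUBIC))
cv2.imwrite("pics/s0b.png",cv2.resize(i[200:380,190:370],None,fx=3.3,fy=3.3,interpolation=cv2.INTER_CUBIC))
i=cv2.imread("pics/top0.png");cv2.imwrite("pics/t0a.png",cv2.resize(i[180:340,180:380],None,fx=3.7,fy=3.7,interpolation=cv2.INTER_CUBIC))
```

```text
(no output)
```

View pics/s0a.png

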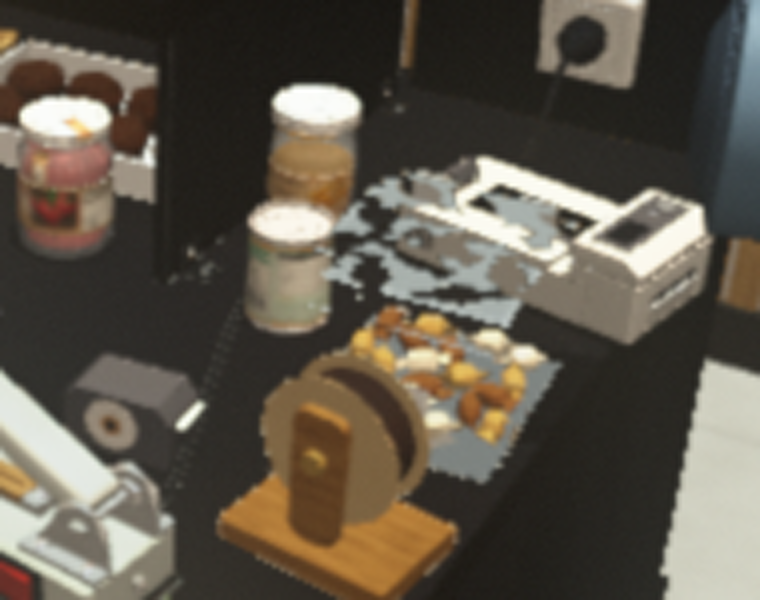

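View pics/s0b.png

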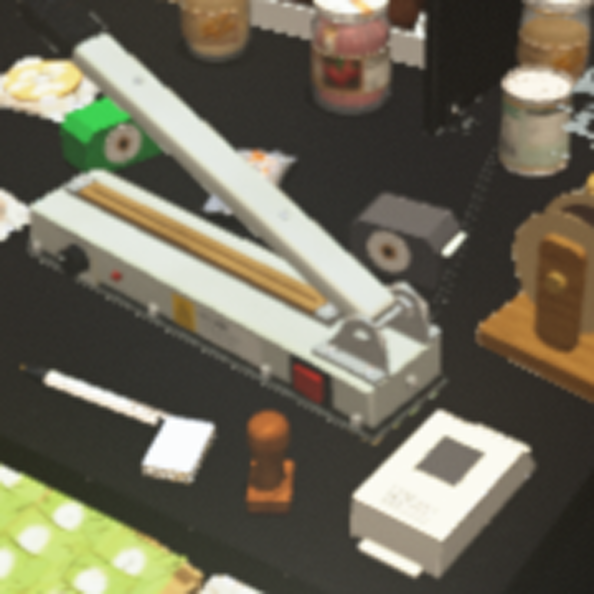

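View pics/t0a.png

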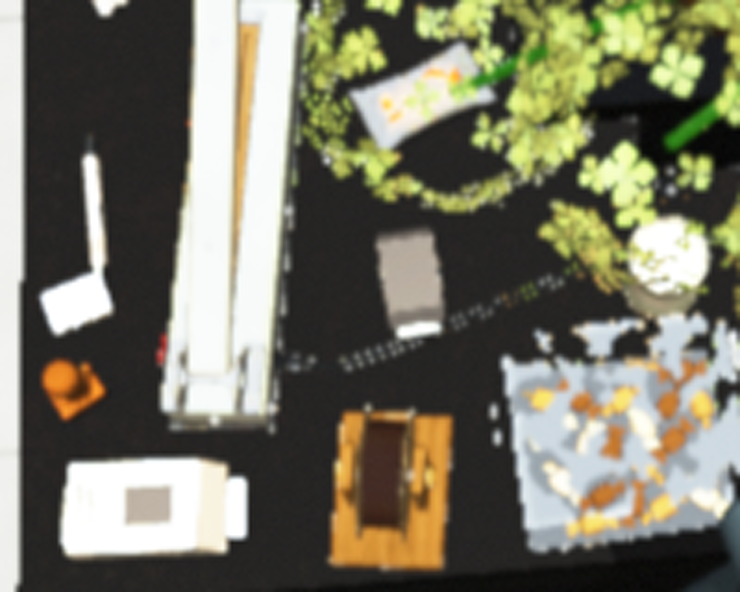

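```bash
cat > h.py <<'E'
import numpy as np,cv2
def cam(c):
    R=cv2.Rodrigues(np.asarray(c["rvec"],float))[0];t=np.asarray(c["tvec"],float).ravel();return R,t
def pts(c):
    R,t=cam(c);z=c["range_z"];v,u=np.mgrid[0:480,0:640]
    P=np.stack([(u-c["cx"])/c["fx"]*z,(v-c["cy"])/c["fy"]*z,z],-1)
    W=(P-t)@R; W[z<=0]=np.nan; return W
def onplane(c,uv,z):
    R,t=cam(c);uv=np.atleast_2d(uv).astype(float)
    d=np.stack([(uv[:,0]-c["cx"])/c["fx"],(uv[:,1]-c["cy"])/c["fy"],np.ones(len(uv))],-1)@R
    o=-R.T@t;s=(z-o[2])/d[:,2];return o+d*s[:,None]
def proj(c,P):
    R,t=cam(c);q=np.atleast_2d(P)@R.T+t
    return np.stack([q[:,0]/q[:,2]*c["fx"]+c["cx"],q[:,1]/q[:,2]*c["fy"]+c["cy"]],-1)
def ortho(cs,x0,x1,y0,y1,s=800,zmax=.3,f=None):
    # image: up=+x, right=-y
    H=int((x1-x0)*s);W=int((y1-y0)*s);im=np.zeros((H,W,3),np.uint8);hz=np.full((H,W),-1.)
    for c in cs:
        p=pts(c).reshape(-1,3);col=c["image"].reshape(-1,3)
        k=np.isfinite(p[:,0])&(p[:,0]>x0)&(p[:,0]<x1)&(p[:,1]>y0)&(p[:,1]<y1)&(p[:,2]<zmax)
        p=p[k];col=col[k];r=((x1-p[:,0])*s).astype(int).clip(0,H-1);q=((y1-p[:,1])*s).astype(int).clip(0,W-1)
        o=np.argsort(p[:,2])
        for a,b in((0,0),(1,0),(0,1),(1,1)):
            rr=(r[o]+a).clip(0,H-1);qq=(q[o]+b).clip(0,W-1);m=p[o,2]>hz[rr,qq]
            im[rr[m],qq[m]]=col[o][m];hz[rr[m],qq[m]]=p[o,2][m]
    return im,hz
E
python3 - <<'E'
from h import *
S=dict(np.load("scene0.npz"));T=dict(np.load("top0.npz"))
im,hz=ortho([S,T],.2,1.1,-.5,.5,700,.2)
for k in range(0,10):
    y=int((.9-0.1*k+.0)*0)
for xx in np.arange(.2,1.1,.1): cv2.putText(im,f"{xx:.1f}",(0,int((1.1-xx)*700)),0,.4,(0,255,255));cv2.line(im,(0,int((1.1-xx)*700)),(700,int((1.1-xx)*700)),(0,90,90))
for yy in np.arange(-.5,.5,.1): cv2.putText(im,f"{yy:.1f}",(int((.5-yy)*700),10),0,.4,(0,255,255));cv2.line(im,(int((.5-yy)*700),0),(int((.5-yy)*700),700),(0,90,90))
cv2.imwrite("pics/ortho.png",im[:600])
W=pts(S)
for n,(u,v) in dict(jarlid=(359,196),tinlid=(352,227),cover=(318,345),stamp=(271,332),cass=(315,267),green=(220,240),headtop=(445,227),reel=(365,280)).items(): print(n,W[v,u].round(3))
W=pts(T)
for n,(u,v) in dict(tinlid=(361,249),jar=(409,231),cover=(218,317),stamp=(199,284),cass=(290,255),pl=(470,250),pl2=(290,160),pl3=(400,250),seal=(238,150)).items(): print(n,W[v,u].round(3))
E
```

```text
jarlid [ 0.604 -0.171  0.093]
tinlid [ 0.555 -0.038  0.066]
cover [0.42  0.362 0.03 ]
stamp [0.501 0.403 0.054]
cass [0.558 0.146 0.04 ]
green [0.836 0.168 0.038]
headtop [ 0.346 -0.176  0.065]
reel [0.404 0.198 0.091]
tinlid [0.423 0.006 0.49 ]
jar [ 0.584 -0.175  0.095]
cover [0.412 0.343 0.026]
stamp [0.497 0.384 0.059]
cass [0.559 0.143 0.046]
pl [ 0.404 -0.172  0.497]
pl2 [0.849 0.125 0.042]
pl3 [ 0.407 -0.052  0.517]
seal [0.795 0.249 0.209]
```

View pics/ortho.png

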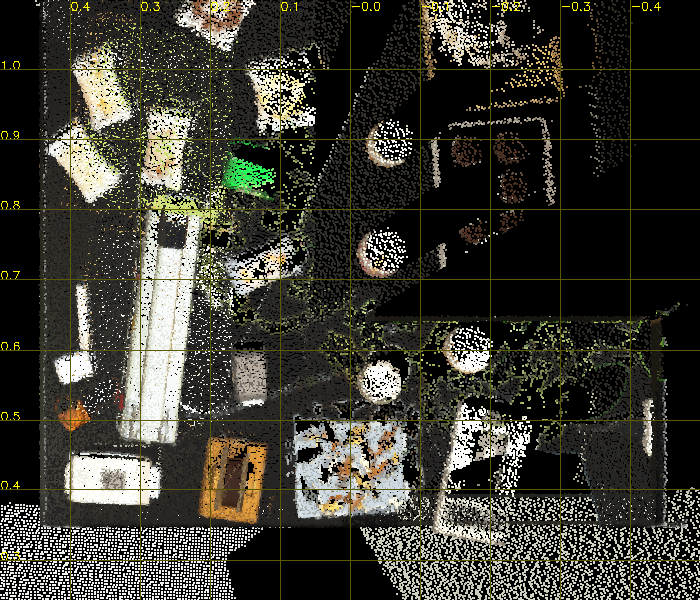

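```bash
cat > pr.py <<'E'
from h import *
import sys
S=dict(np.load(sys.argv[1]));T=dict(np.load(sys.argv[2]));tag=sys.argv[3]
ims=[]
for c in (S,T):
    im,hz=ortho([c],.30,.56,-.30,-.05,2300,.12);
    hc=cv2.applyColorMap((np.clip(hz/.08,0,1)*255).astype(np.uint8),cv2.COLORMAP_JET);hc[hz<0]=0
    ims.append(cv2.resize(im,(390,400)));ims.append(cv2.resize(hc,(390,400)))
cv2.imwrite(f"pics/pr{tag}.png",cv2.resize(np.vstack([np.hstack(ims[:2]),np.hstack(ims[2:])]),(585,600)))
E
python3 pr.py scene0.npz top0.npz 0
```

```text
(no output)
```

View pics/pr0.png

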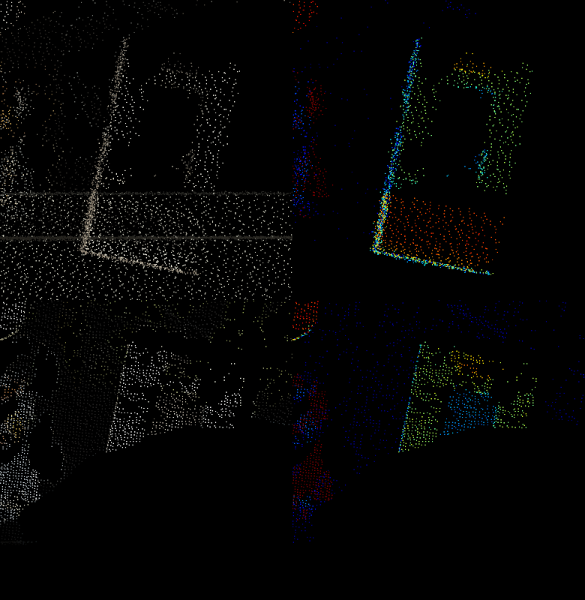

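```bash
cat > fitp.py <<'E'
from h import *
import sys
S=dict(np.load(sys.argv[1]));T=dict(np.load(sys.argv[2]))
def fit(S,T,v=True):
    W=pts(S).reshape(-1,3)
    th=-.2;o=np.array([.43,-.165])
    for it in range(8):
        R=np.array([[np.cos(th),-np.sin(th)],[np.sin(th),np.cos(th)]])
        L=(W[:,:2]-o)@R; z=W[:,2]
        w=.015 if it<3 else .004
        side=(abs(L[:,1]-.052)<w)&(abs(L[:,0])<.09)&(z>.006)&(z<.041)
        fr=(abs(L[:,0]+.095)<w)&(abs(L[:,1])<.048)&(z>.006)&(z<.060)
        p=np.polyfit(L[side,0],L[side,1],1)
        off=np.median(L[fr,0]-(-np.tan(np.arctan(p[0])))*0)+.095
        offy=np.polyval(p,0)-.052
        th+=np.arctan(p[0]); o=o+R@np.array([off,offy])
        f=np.polyfit(L[fr,1],L[fr,0],1)
    if v:print("yaw",th,"o",o,"n",side.sum(),fr.sum(),"front slope",f[0],"resid",np.std(L[side,1]-np.polyval(p,L[side,0])))
    return o,th
if __name__=="__main__":
    o,th=fit(S,T)
    R=np.array([[np.cos(th),-np.sin(th)],[np.sin(th),np.cos(th)]])
    for n,c in(("S",S),("T",T)):
        W=pts(c).reshape(-1,3);W=W[np.isfinite(W[:,0])];L=(W[:,:2]-o)@R;z=W[:,2]
        k=(abs(L[:,0])<.11)&(abs(L[:,1])<.06)
        L=L[k];z=z[k]
        a=(z>.058)&(z<.075)&(L[:,0]<-.03);print(n,"head z",np.median(z[a]) if a.any() else None, L[a].min(0) if a.any() else 0,L[a].max(0) if a.any() else 0)
        a=(z>.040)&(z<.048)&(L[:,0]>-.02);print("ledge z",np.median(z[a]),np.percentile(L[a],[1,99],axis=0).round(4).tolist())
        # bay inner edges: ledge points near bay
        b=a&(abs(L[:,1])<.02);print("  x of ledge pts |y|<20:",np.sort(L[b,0])[[0,len(L[b])//2,-1]] if b.any() else 0, "bay far edge min x>40:",L[b&(L[:,0]>.04),0].min() if (b&(L[:,0]>.04)).any() else 0)
        b=a&(L[:,0]>-.01)&(L[:,0]<.055);
        q=L[b,1]; print("  bay y edges",q[q<0].max() if (q<0).any() else 0,q[q>0].min() if (q>0).any() else 0, "rim y",q.min(),q.max())
        print("  max z tail",z[L[:,0]>.07].max() if (L[:,0]>.07).any() else 0)
E
python3 fitp.py scene0.npz top0.npz
```

```text
Traceback (most recent call last):
  File "fitp.py", line 21, in <module>
    o,th=fit(S,T)
         ~~~^^^^^
  File "fitp.py", line 13, in fit
    p=np.polyfit(L[side,0],L[side,1],1)
TypeError: expected non-empty vector for x
```

```bash
sed -i 's/\[.43,-.165\]/[.424,-.19]/' fitp.py;python3 fitp.py scene0.npz top0.npz
```

```text
yaw -0.1973581690916764 o [ 0.42499065 -0.19006626] n 488 266 front slope 0.0012691287325380185 resid 0.0017540059524623842
S head z 0.06389621198771248 [-0.09431815 -0.05040185] [-0.04263309  0.05780183]
ledge z 0.0423065083193916 [[-0.019, -0.0499], [0.0852, 0.0561]]
  x of ledge pts |y|<20: [0.05922291 0.06864061 0.07949058] bay far edge min x>40: 0.05922291241788667
  bay y edges -0.02013027659104849 0.02325186322048943 rim y -0.05096222902573717 0.056575911647697125
  max z tail 0.5972876806199814
T head z None 0 0
ledge z 0.04304478220046426 [[-0.0028, -0.0541], [0.0888, 0.0492]]
  x of ledge pts |y|<20: [0.05704514 0.06407214 0.08846301] bay far edge min x>40: 0.05704514086847992
  bay y edges -0.0259311767854866 0.02083834786797059 rim y -0.0531512011290602 0.04924081723550525
  max z tail 0.6290074385516367
```

```bash
cat > fo.py <<'E'
from h import *
import sys
def rect(c,box,z0,z1):
    W=pts(c).reshape(-1,3);k=(W[:,0]>box[0])&(W[:,0]<box[1])&(W[:,1]>box[2])&(W[:,1]<box[3])&(W[:,2]>z0)&(W[:,2]<z1)
    P=W[k]
    # robust: drop isolated points
    from scipy.spatial import cKDTree
    t=cKDTree(P[:,:2]);n=np.array([len(a) for a in t.query_ball_point(P[:,:2],.006)]);P=P[n>=6]
    r=cv2.minAreaRect((P[:,:2]*1000).astype(np.float32));return r,np.median(P[:,2]),len(P)
if __name__=="__main__":
    for n in("scene","top"):
        c=dict(np.load(n+sys.argv[1]+".npz"))
        print(n,"cass",rect(c,(.47,.65,.08,.22),.040,.05))
        print(n,"cassbody",rect(c,(.47,.65,.08,.22),.008,.05))
        print(n,"cover",rect(c,(.35,.49,.25,.46),.0255,.034))
        print(n,"coverall",rect(c,(.35,.49,.25,.46),.004,.034))
        print(n,"stamp",rect(c,(.46,.54,.35,.44),.006,.08))
        print(n,"tin",rect(c,(.5,.6,-.1,.02),.06,.08))
        print(n,"jar",rect(c,(.54,.65,-.24,-.11),.085,.105))
E
python3 fo.py 0
```

```text
scene cass (((566.1373901367188, 146.087646484375), (58.6003532409668, 42.03157424926758), 5.314480304718018), np.float64(0.042284466231050206), 219)
scene cassbody (((531.4996948242188, 161.6632537841797), (67.63520812988281, 139.69140625), 66.77674865722656), np.float64(0.03364554711403777), 643)
scene cover (((436.1518859863281, 328.37542724609375), (138.48806762695312, 105.56790924072266), 87.50192260742188), np.float64(0.02868816749597533), 1158)
scene coverall (((436.4254455566406, 331.8253479003906), (153.4015350341797, 106.86076354980469), 88.02780151367188), np.float64(0.027743190302001175), 1884)
scene stamp (((505.8614501953125, 397.3477478027344), (25.880704879760742, 35.904876708984375), 31.456409454345703), np.float64(0.03186421693740845), 363)
scene tin (((557.373291015625, -40.73441696166992), (51.83246612548828, 59.73588943481445), 20.018373489379883), np.float64(0.06716167052123923), 218)
scene jar (((610.3399047851562, -174.7408447265625), (75.48202514648438, 128.17823791503906), 0.6145198941230774), np.float64(0.09403955402840332), 291)
top cass (((563.92864990234
[... 324 characters left out ...]
.70262145996094, 93.20490264892578), 87.37377166748047), np.float64(0.02895846679637247), 787)
top coverall (((433.87921142578125, 326.74365234375), (150.27825927734375, 105.89237213134766), 88.44245910644531), np.float64(0.027666051066118583), 1153)
top stamp (((503.3650817871094, 392.56463623046875), (25.39295196533203, 33.1392822265625), 31.31473731994629), np.float64(0.04310911317216021), 163)
top tin (((553.7361450195312, -44.221954345703125), (53.36838912963867, 55.75642395019531), 21.725196838378906), np.float64(0.0682731909980411), 224)
top jar (((602.6550903320312, -149.1621856689453), (101.91635131835938, 49.98446273803711), 66.90394592285156), np.float64(0.09508650331858359), 167)
```

Run:
```python
from h import *
for n in("scene","top"):
    c=dict(np.load(n+"0.npz"));W=pts(c).reshape(-1,3);col=c["image"].reshape(-1,3).astype(int)
    g=(col[:,1]>col[:,0]+25)&(W[:,0]>.2)&(W[:,0]<1)&(W[:,2]>.1)
    for y0 in np.arange(-.5,.3,.1):
        k=g&(W[:,1]>y0)&(W[:,1]<y0+.1)
        if k.sum()>20: print(n,round(y0,1),k.sum(),[ (round(zl,1),int((k&(W[:,2]>zl)&(W[:,2]<zl+.1)).sum()),W[k&(W[:,2]>zl)&(W[:,2]<zl+.1),0].min().round(2)) for zl in (.1,.2,.3,.4,.5,.6) if (k&(W[:,2]>zl)&(W[:,2]<zl+.1)).any()])
c=dict(np.load("scene0.npz"));W=pts(c)
# tier: points along its front edge
for uv in((400,125),(380,135),(340,152),(300,145),(200,135),(60,105),(330,200),(385,150),(390,160)): print(uv,W[uv[1],uv[0]].round(3))
```

```text
scene -0.5 91 [(0.2, 12, np.float64(0.86)), (0.3, 10, np.float64(0.58)), (0.4, 61, np.float64(0.55)), (0.5, 8, np.float64(0.59))]
scene -0.4 524 [(0.2, 21, np.float64(0.85)), (0.3, 57, np.float64(0.61)), (0.4, 221, np.float64(0.46)), (0.5, 225, np.float64(0.47))]
scene -0.3 1807 [(0.2, 108, np.float64(0.98)), (0.3, 457, np.float64(0.45)), (0.4, 410, np.float64(0.44)), (0.5, 832, np.float64(0.43))]
scene -0.2 3911 [(0.2, 179, np.float64(0.68)), (0.3, 298, np.float64(0.48)), (0.4, 1396, np.float64(0.36)), (0.5, 2036, np.float64(0.37)), (0.6, 2, np.float64(0.46))]
scene -0.1 5221 [(0.2, 195, np.float64(0.65)), (0.3, 623, np.float64(0.5)), (0.4, 2425, np.float64(0.36)), (0.5, 1969, np.float64(0.37)), (0.6, 9, np.float64(0.49))]
scene -0.0 3094 [(0.1, 1, np.float64(0.42)), (0.3, 52, np.float64(0.54)), (0.4, 2160, np.float64(0.41)), (0.5, 881, np.float64(0.42))]
scene 0.1 1565 [(0.1, 218, np.float64(0.38)), (0.4, 1227, np.float64(0.47)), (0.5, 120, np.float64(0.51))]
scene 0.2 34 [(0.1, 34, np.float64(0.67))]
top -0.5 3053 [(0.1, 34, np.float64(0.45)), (0.2, 183, np.float64(0.6)), (0.3, 43
[... 824 characters left out ...]
4(0.37)), (0.6, 1184, np.float64(0.46))]
top -0.0 4838 [(0.1, 8, np.float64(0.37)), (0.2, 566, np.float64(0.6)), (0.3, 75, np.float64(0.61)), (0.4, 2928, np.float64(0.41)), (0.5, 1259, np.float64(0.42)), (0.6, 2, np.float64(0.28))]
top 0.1 982 [(0.1, 64, np.float64(0.39)), (0.4, 694, np.float64(0.47)), (0.5, 224, np.float64(0.5))]
top 0.2 100 [(0.1, 99, np.float64(0.55)), (0.2, 1, np.float64(0.8))]
(400, 125) [ 0.603 -0.437  0.236]
(380, 135) [ 0.601 -0.278  0.245]
(340, 152) [ 0.623 -0.078  0.248]
(300, 145) [ 0.71  -0.023  0.265]
(200, 135) [1.012 0.022 0.249]
(60, 105) [1.602 0.049 0.252]
(330, 200) [ 0.645 -0.073  0.108]
(385, 150) [ 1.096 -1.546 -0.258]
(390, 160) [ 0.626 -0.44   0.115]
```

```bash
cat >> h.py <<'E'
from scipy.spatial.transform import Rotation as Ro
def ori(yaw,flip=False,pitch=0.):
    """tool z down; tool y (jaws) along the object's y, object yaw given. flip: half turn. pitch: rotate about object's y (neg = +x end up)"""
    Rb=Ro.from_euler('z',yaw)*Ro.from_euler('y',pitch)*Ro.from_euler('x',np.pi)
    if flip: Rb=Rb*Ro.from_euler('z',np.pi)
    return Rb.as_rotvec()
E
python3 - <<'E'
from h import *
from station import arm,solver
print(arm.state()['t'])
for nm,p,y in(("rad",(.155,-.335,.25),-1.13),("sweep",(.36,.05,.25),.1),("cass",(.565,.144,.025),.091),("print",(.445,-.19,.15),-.197),("cover",(.43,.34,.03),1.53),):
  for f in(0,1):
    q=solver.inverse_kinematics(np.array(p),ori(y,f));print(nm,f,None if q is None else np.round(q,2))
E
```

```text
0.1
rad 0 [-1.45 -0.51  2.2  -0.    1.45  1.25]
rad 1 [-1.45 -0.51  2.2  -0.    1.45 -1.89]
sweep 0 [-0.18 -0.53  2.22 -0.    1.45  1.29]
sweep 1 [-0.18 -0.53  2.22  0.    1.45 -1.85]
cass 0 [ 0.06  0.36  1.83 -0.    0.95  1.54]
cass 1 [ 0.06  0.36  1.83 -0.    0.95 -1.61]
print 0 [-0.64 -0.06  2.04  0.    1.16  1.13]
print 1 [-0.64 -0.06  2.04  0.    1.16 -2.01]
cover 0 [ 0.46  0.29  1.92 -0.    0.93  0.5 ]
cover 1 [ 0.46  0.29  1.92 -0.    0.93 -2.64]
```

```bash
python3 - <<'E'
from h import *
from station import arm,solver,cams
arm.move_ptp((.155,-.335,.25),ori(-1.13));print(arm.state()['t'])
arm.move_ptp((.36,.08,.25),ori(.091));print(arm.state()['t'])
arm.move_ptp((.565,.144,.20),ori(.091));s=arm.state();print(s['t'],s['ft_force'])
for n in("scene","top"):
    c=cams.capture(n);cv2.imwrite(f"pics/{n}1.png",c["image"]);np.savez(f"{n}1.npz",**c)
E
python3 fitp.py scene1.npz top1.npz;python3 pr.py scene1.npz top1.npz 1
```

```text
1.3833
3.075
3.9583 [ 0.1324292   0.19964279 -0.45788405]
yaw -0.197427146924084 o [ 0.4251382  -0.18999168] n 475 274 front slope 0.0048008600702235974 resid 0.0017790792085911212
S head z 0.06389232281248972 [-0.09644521 -0.05158967] [-0.04259437  0.05640414]
ledge z 0.04190464983958559 [[-0.0174, -0.0511], [0.0869, 0.0542]]
  x of ledge pts |y|<20: [0.04817901 0.06765427 0.07847458] bay far edge min x>40: 0.04817901217875761
  bay y edges -0.01906166800273764 0.022843078594806453 rim y -0.05186986664788255 0.05415978543279067
  max z tail 0.5971396314087755
T head z 0.06501396658861452 [-0.09824418 -0.05416214] [-0.04500567  0.04965059]
ledge z 0.043135921762367656 [[-0.0191, -0.0538], [0.0885, 0.0489]]
  x of ledge pts |y|<20: [0.05776017 0.0641232  0.08899386] bay far edge min x>40: 0.05776017322433368
  bay y edges -0.025731530497257734 0.020310402921320577 rim y -0.05378853796607927 0.04930275427768188
  max z tail 0.629101131463891
```

View pics/top1.png

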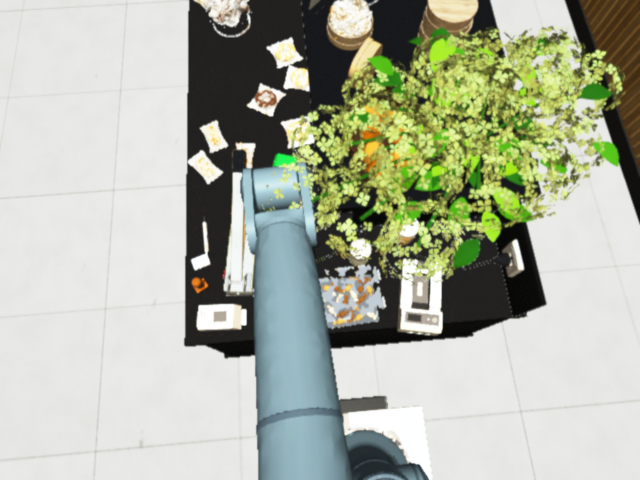

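View pics/scene1.png

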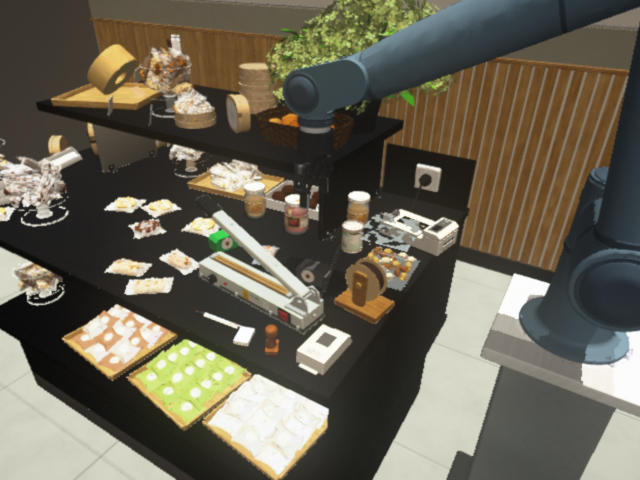

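View pics/pr1.png

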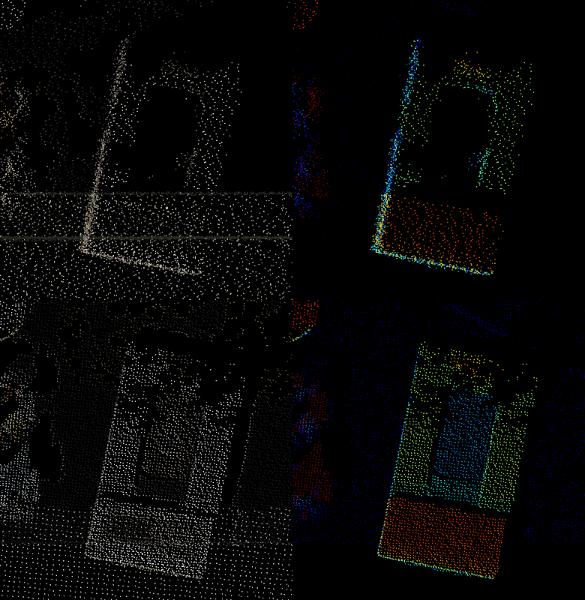

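Run:
```python
from h import *
from station import arm,solver,cams
print(arm.move_straight((.565,.144,.026),vel=.12,guard=8),arm.state()['ee_pos'])
arm.move_gripper(0.0);s=arm.state();print(s['t'],s['gripper_width'],s['ft_force'])
print(arm.move_straight((.565,.144,.20),vel=.15));s=arm.state();print(s['t'],s['gripper_width'],s['ft_force'],s['ee_pos'])
for n in("scene","top"):
    c=cams.capture(n);cv2.imwrite(f"pics/{n}2.png",c["image"]);np.savez(f"{n}2.npz",**c)
i=cv2.imread("pics/scene2.png");cv2.imwrite("pics/s2a.png",cv2.resize(i[100:310,220:420],None,fx=2.8,fy=2.8))
```

```text
False [0.56572889 0.1440628  0.02689858]
6.1417 0.4730770336807422 [0.67143641 0.23000981 2.71513795]
False
7.45 0.4747156655836386 [-1.15441363 -0.14847753 -1.16482371] [0.56421847 0.14391844 0.19858358]
```

View pics/s2a.png

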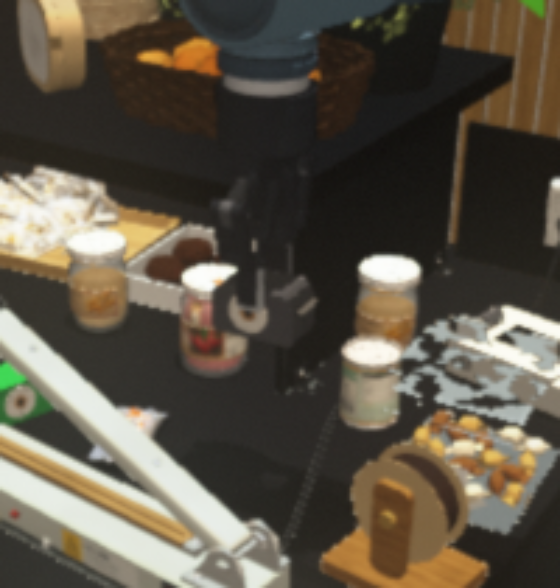

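Run:
```python
from h import *
from station import arm
t=arm.state();p=t['ee_pos'];Rt=Ro.from_rotvec(t['orientation'])
print(Ro.from_matrix(Rt.as_matrix()).as_euler('zyx'))
y=.091;R=np.array([[np.cos(y),-np.sin(y)],[np.sin(y),np.cos(y)]])
for n in("scene","top"):
    c=dict(np.load(n+"2.npz"));W=pts(c).reshape(-1,3);L=np.c_[(W[:,:2]-p[:2])@R,W[:,2]-p[2]]
    k=(abs(L[:,0])<.06)&(abs(L[:,1])<.035)&(L[:,2]>-.035)&(L[:,2]<.03);Q=L[k]
    print(n,len(Q),np.percentile(Q,[1,5,50,95,99],axis=0).round(4).tolist())
    q=Q[(abs(Q[:,0])<.02)&(Q[:,2]<-.004)&(Q[:,1]>.01)];print(" side y",np.median(q[:,1]) if len(q) else None,len(q))
    q=Q[(Q[:,2]<-.004)];print(" x ext",np.sort(q[:,0])[[3,-4]] if len(q)>8 else 0,"x of front face",np.median(q[q[:,0]<-.03][:,0]) if (q[:,0]<-.03).any() else 0," zmin",np.sort(Q[:,2])[3])
```

```text
[-9.09573151e-02 -2.37789827e-03  3.14144844e+00]
scene 839 [[-0.0369, -0.0222, -0.0269], [-0.0342, -0.0191, -0.0242], [-0.0083, 0.0207, 0.0029], [0.0314, 0.0312, 0.0243], [0.0366, 0.0343, 0.0292]]
 side y 0.021628162172235805 155
 x ext [-0.035034   0.0372766] x of front face -0.03369392937585665  zmin -0.027511831428694566Traceback (most recent call last):
  File "<stdin>", line 9, in <module>
    return _quantile_unchecked(
        a, q, axis, out, overwrite_input, method, keepdims, weights)
    return _ureduce(a,
                    func=_quantile_ureduce_func,
    ...<5 lines>...
                    overwrite_input=overwrite_input,
                    method=method)
    r = func(a, **kwargs)
    result = _quantile(arr,
                       quantiles=q,
    ...<2 lines>...
                       out=out,
                       weights=wgt)
    slices_having_nans = np.isnan(arr[-1, ...])
                                  ~~~^^^^^^^^^
IndexError: index -1 is out of bounds for axis 0 with size 0
```

```bash
cat >> h.py <<'E'
PO=np.array([.4245,-.190]);PT=-.1975
def pw(x,y,z):
    c,s=np.cos(PT),np.sin(PT);return np.array([PO[0]+c*x-s*y,PO[1]+s*x+c*y,z])
def pl(w):
    c,s=np.cos(PT),np.sin(PT);d=np.asarray(w)[:2]-PO;return np.array([c*d[0]+s*d[1],-s*d[0]+c*d[1],w[2]])
def snap(cams,tag,box=None,f=3):
    out=[]
    for n in("scene","top"):
        c=cams.capture(n);cv2.imwrite(f"pics/{n}{tag}.png",c["image"]);np.savez(f"{n}{tag}.npz",**c);out.append(c)
    return out
E
python3 - <<'E'
from h import *
from station import arm,solver,cams
arm.move_ptp(pw(.0213,0,.17),ori(PT));print(arm.state()['t'],solver.inverse_kinematics(pw(.0213,0,.05),ori(PT)))
arm.move_straight(pw(.0213,0,.082),vel=.12);s=arm.state();print(s['t'],pl(s['ee_pos']),s['ft_force'])
snap(cams,3)
i=cv2.imread("pics/scene3.png");cv2.imwrite("pics/s3a.png",cv2.resize(i[140:280,330:480],None,fx=4,fy=4))
i=cv2.imread("pics/top3.png");cv2.imwrite("pics/t3a.png",cv2.resize(i[220:350,350:490],None,fx=4,fy=4))
E
```

```text
8.9 [-6.45007258e-01  1.18869026e-01  2.07609586e+00 -4.44089210e-16
  9.46627765e-01  1.12328907e+00]
9.7833 [ 0.02200999 -0.00017348  0.08275213] [-0.06372466  0.27830657 -1.27417771]
```

View pics/s3a.png

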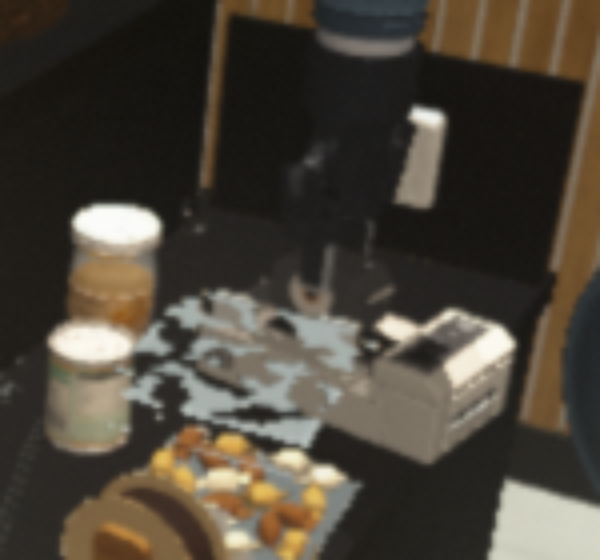

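View pics/t3a.png

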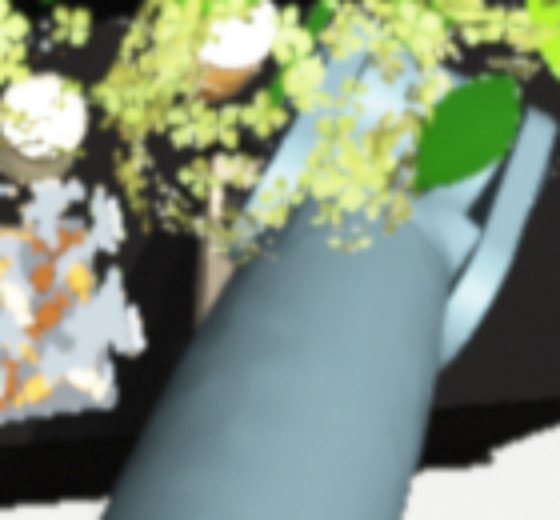

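Run:
```python
from h import *
from station import arm,solver,cams
g=arm.move_straight(pw(.0208,0,.050),vel=.05,guard=5);s=arm.state();print(g,s['t'],pl(s['ee_pos']),s['ft_force'],s['ft_torque'])
```

```text
False 10.675 [ 2.09680806e-02 -8.50253563e-05  5.00547922e-02] [ 0.5862133  -0.09133063 -1.43885768] [ 0.01333431 -0.02034255 -0.05324464]
```

Run:
```python
from h import *
from station import arm,solver,cams
for a in((.0205,.006),(.0205,-.006),(.0205,0),(.028,0),(.0145,0)):
    g=arm.move_straight(pw(*a,.050),vel=.02,guard=5);s=arm.state();print(a,g,s['t'],pl(s['ee_pos']),(Ro.from_euler('z',-PT).apply(s['ft_force'])).round(2))
```

```text
(0.0205, 0.006) True 10.9167 [0.02106506 0.00154996 0.05017345] [ 0.74 -1.83 -0.08]
(0.0205, -0.006) True 11.3083 [ 0.02006185 -0.00439312  0.04947852] [1.61 0.62 1.19]
(0.0205, 0) False 11.6667 [0.0201433  0.00039523 0.049723  ] [-0.01  0.35 -0.08]
(0.028, 0) True 11.95 [0.02315431 0.00024356 0.04946981] [-0.56 -0.09  0.39]
(0.0145, 0) True 12.3083 [1.71769781e-02 9.35206861e-05 4.99606978e-02] [1.77 0.41 0.15]
```

```bash
cat >> h.py <<'E'
PO=pw(-.0010,-.0014,0)[:2]
E
python3 - <<'E'
from h import *
from station import arm,solver,cams
arm.move_straight(pw(.0212,0,.050),vel=.03)
g=arm.move_straight(pw(.0212,0,.0475),vel=.02,guard=2.5);s=arm.state();print(g,s['t'],pl(s['ee_pos']),s['ft_force'])
arm.move_gripper(1.0)
arm.move_straight(pw(.0212,0,.14),vel=.15);s=arm.state();print(s['t'],pl(s['ee_pos']),s['ft_force'])
arm.move_ptp(pw(-.03,.12,.22),ori(.5));print(arm.state()['t'])
arm.move_ptp((.415,.33,.20),ori(1.55));print(arm.state()['t'],arm.state()['joint_positions'])
snap(cams,4)
i=cv2.imread("pics/scene4.png");cv2.imwrite("pics/s4a.png",cv2.resize(i[140:280,330:480],None,fx=4,fy=4))
i=cv2.imread("pics/top4.png");cv2.imwrite("pics/t4a.png",cv2.resize(i[220:350,350:490],None,fx=4,fy=4))
E
```

```text
False 12.8417 [ 2.10869258e-02 -3.57539069e-05  4.74257004e-02] [-0.55193724  0.90068259  1.96288146]
14.1167 [0.02056781 0.00029566 0.13911777] [-0.08305462  0.15875941 -0.20010824]
14.775
16.25 [ 4.55843124e-01 -5.03439505e-03  1.89106820e+00 -3.39250094e-04
  1.25589574e+00  4.78784485e-01]
```

View pics/s4a.png

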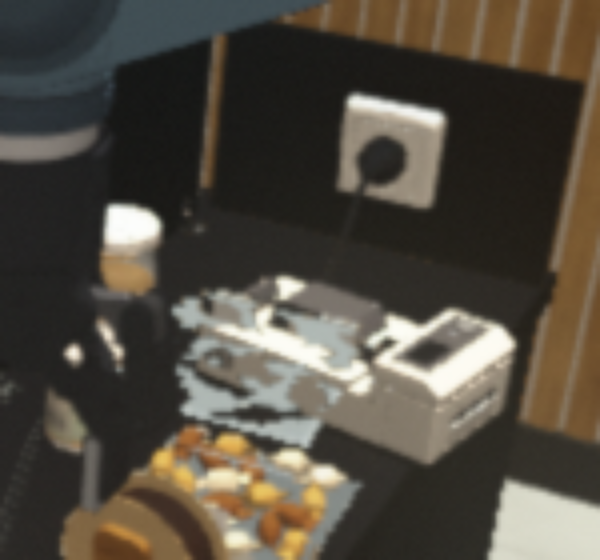

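View pics/t4a.png

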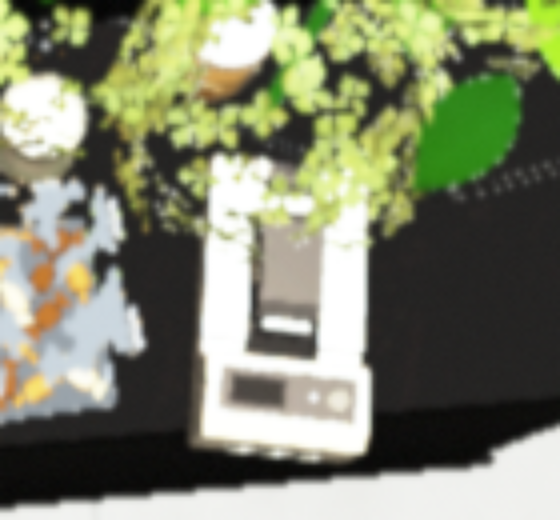

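View pics/scene4.png

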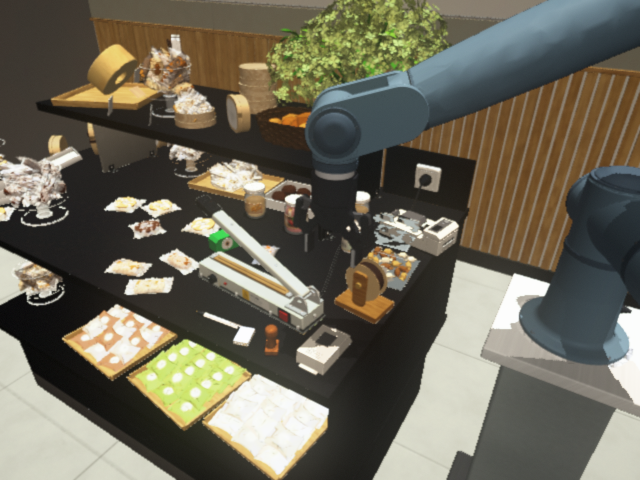

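Run:
```python
from h import *
from scipy.spatial import cKDTree
for n in("scene0","top0"):
    c=dict(np.load(n+".npz"));W=pts(c).reshape(-1,3);col=c["image"].reshape(-1,3).min(1)
    b=(W[:,0]>.36)&(W[:,0]<.465)&(W[:,1]>.25)&(W[:,1]<.43)
    for nm,z0,z1 in(("top",.0255,.034),("all",.006,.034)):
        P=W[b&(W[:,2]>z0)&(W[:,2]<z1)&(col>70)]
        m=np.array([len(a) for a in cKDTree(P[:,:2]).query_ball_point(P[:,:2],.006)]);P=P[m>=6]
        print(n,nm,len(P),np.median(P[:,2]).round(4),cv2.minAreaRect((P[:,:2]*1000).astype(np.float32)),P.min(0).round(4),P.max(0).round(4))
    # side faces fit (scene): plane near
    im,hz=ortho([c],.36,.47,.25,.43,4000,.05)
    cv2.imwrite(f"pics/cov_{n}.png",cv2.applyColorMap((np.clip(hz/.035,0,1)*255).astype(np.uint8),cv2.COLORMAP_JET))
```

```text
scene0 top 1077 0.0286 ((415.783935546875, 351.3159484863281), (94.42609405517578, 62.87091064453125), 87.50192260742188) [0.3832 0.3044 0.0255] [0.449  0.3993 0.0317]
scene0 all 1508 0.0282 ((415.1212158203125, 347.8482666015625), (107.44345092773438, 63.34902572631836), 86.9659652709961) [0.3821 0.2957 0.006 ] [0.4493 0.4025 0.0317]
top0 top 780 0.0289 ((413.2200927734375, 346.0256042480469), (96.64738464355469, 62.36894607543945), 87.37377166748047) [0.3807 0.2988 0.0255] [0.4451 0.3947 0.0339]
top0 all 1020 0.028 ((412.95159912109375, 340.0611267089844), (108.96595001220703, 62.40744400024414), 87.43753051757812) [0.3803 0.2855 0.0061] [0.4451 0.3957 0.0339]
```

View pics/cov_scene0.png

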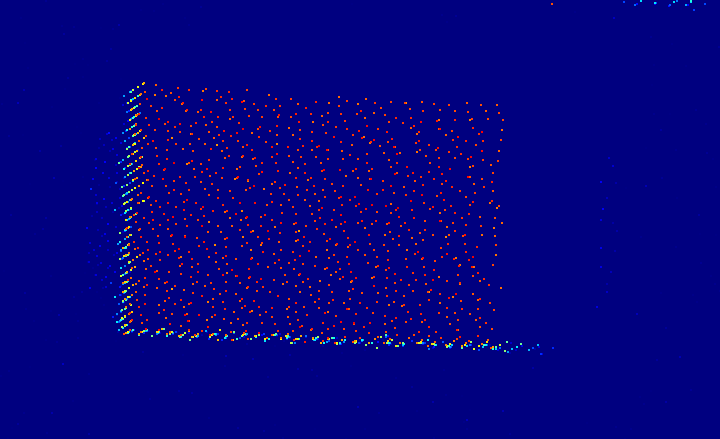

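View pics/cov_top0.png

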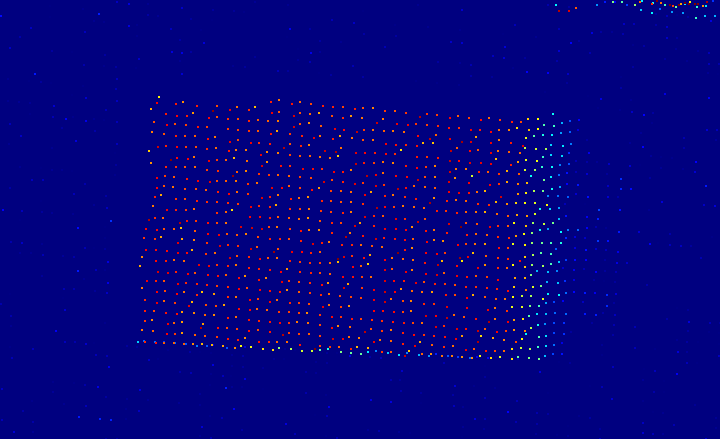

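```bash
cat >> h.py <<'E'
GX=.012;GZ=.008
def tcp_for_tip(x,z,th,y=0.,yaw=None):
    """TCP pose putting cover lip tip at printer (x,y,z), tail up by th"""
    R=Ro.from_euler('z',PT)*Ro.from_euler('y',-th)
    off=R.apply([-.068-GX,0,-.013+.015-GZ])
    return pw(x,y,z)-off, ori(PT,0,-th)
def tip_from(p,rv):
    Rt=Ro.from_rotvec(rv)*Ro.from_euler('x',np.pi).inv()
    return pl(p+Rt.apply([-.068-GX,0,-.013+.015-GZ])),pl(p+Rt.apply([.062-GX,0,-.013+.015-GZ]))
E
python3 - <<'E'
from h import *
from station import arm,solver,cams
y=1.525
C=np.array([.414,.3443,0])+GX*np.array([np.cos(y),np.sin(y),0])
for th in(0,.2,.38):
  for z in(.06,.1):
    p,o=tcp_for_tip(-.04,z,th);q=solver.inverse_kinematics(p,o);print(th,p.round(3),None if q is None else q.round(2))
arm.move_gripper(.86)
arm.move_ptp(C+[0,0,.10],ori(y));print(arm.state()['t'])
g=arm.move_straight(C+[0,0,GZ],vel=.1,guard=6);s=arm.state();print(g,s['ee_pos'],s['ft_force'],s['t'])
if not g:
    arm.move_gripper(0.);s=arm.state();print(s['gripper_width'],s['ft_force'],s['t'])
    arm.move_straight(C+[0,0,.06],vel=.1);s=arm.state();print(s['gripper_width'],s['ft_force'],s['t'])
    snap(cams,5)
    i=cv2.imread("pics/scene5.png");cv2.imwrite("pics/s5a.png",cv2.resize(i[230:390,230:390],None,fx=3.7,fy=3.7))
E
```

```text
0 [ 0.462 -0.199  0.066] [-0.63  0.13  2.03 -0.    0.98  1.14]
0 [ 0.462 -0.199  0.106] [-0.63  0.06  2.02 -0.    1.07  1.14]
0.2 [ 0.46  -0.198  0.082] [-0.68 -0.01  2.15  0.13  0.83  1.01]
0.2 [ 0.46  -0.198  0.122] [-0.68 -0.09  2.14  0.12  0.92  1.02]
0.38 [ 0.455 -0.197  0.095] [-0.74 -0.14  2.27  0.3   0.7   0.83]
0.38 [ 0.455 -0.197  0.135] [-0.74 -0.22  2.25  0.27  0.8   0.87]
17.125
False [0.41517166 0.35663146 0.00873801] [ 0.53921259 -0.17847021 -0.9199425 ] 18.1917
0.7087458233263548 [ 0.48092056 -0.11437935  5.14546052] 18.45
0.7105779507787826 [ 0.28417177  0.51083784 -1.63743682] 19.1167
```

View pics/s5a.png

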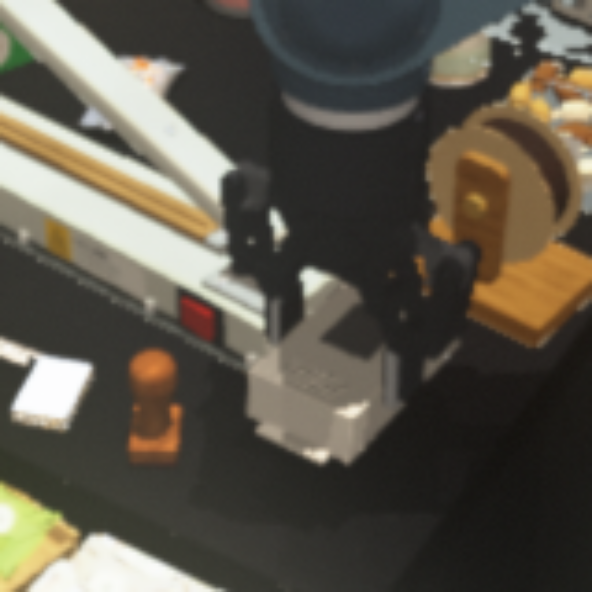

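Run:
```python
from h import *
from station import arm,solver,cams
s=arm.state()
arm.move_straight(s['ee_pos']+[0,0,.14],vel=.2)
arm.move_ptp((.40,.08,.22),ori(.7));print(arm.state()['t'])
p,o=tcp_for_tip(-.034,.12,.36);arm.move_ptp(p,o);s=arm.state();print(s['t'],tip_from(s['ee_pos'],s['orientation']))
p,o=tcp_for_tip(-.034,.060,.36);g=arm.move_straight(p,vel=.08,guard=5);s=arm.state();print(g,s['t'],tip_from(s['ee_pos'],s['orientation']),s['ft_force'])
if not g:
    p,o=tcp_for_tip(-.050,.060,.36);g=arm.move_straight(p,vel=.02,guard=4);s=arm.state();print(g,s['t'],tip_from(s['ee_pos'],s['orientation']),s['ft_force'],s['gripper_width'])
snap(cams,6)
i=cv2.imread("pics/scene6.png");cv2.imwrite("pics/s6a.png",cv2.resize(i[140:280,330:480],None,fx=4,fy=4))
```

```text
21.1333
22.25 (array([-0.03376291,  0.00087037,  0.12016109]), array([0.08791309, 0.00113017, 0.16593098]))
False 23.15 (array([-0.03352452, -0.00022891,  0.06047958]), array([ 0.08809997, -0.00019043,  0.10638691])) [-0.10638488  0.6238967  -1.0810997 ]
True 23.6417 (array([-0.04095143, -0.00015375,  0.06043485]), array([ 0.08056749, -0.00031673,  0.10662062])) [ 3.64240845 -1.1226023   0.57095239] 0.7126899854833774
```

View pics/s6a.png

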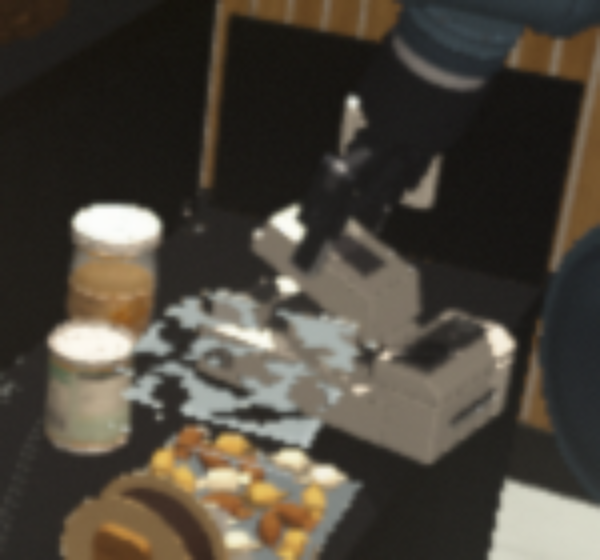

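Run:
```python
from h import *
from station import arm,solver,cams
for x,z,v,gd in((-.039,.060,.04,0),(-.039,.0455,.04,5),(-.047,.0425,.03,6),(-.053,.040,.03,6)):
    p,o=tcp_for_tip(x,z,.36);g=arm.move_straight(p,vel=v,guard=gd or None);s=arm.state();a,b=tip_from(s['ee_pos'],s['orientation']);print(g,s['t'].__round__(2),a.round(4),b.round(4),s['ft_force'].round(2))
    if g:break
snap(cams,7)
i=cv2.imread("pics/scene7.png");cv2.imwrite("pics/s7a.png",cv2.resize(i[140:280,330:480],None,fx=4,fy=4))
```

```text
False 23.99 [-0.0397  0.0004  0.0594] [0.0821 0.0004 0.1049] [ 0.66  0.39 -1.09]
False 24.5 [-0.0393  0.0002  0.0451] [0.0824 0.0001 0.0908] [-0.28  0.08 -2.41]
False 24.93 [-0.0472  0.      0.0425] [ 0.0745 -0.0001  0.0883] [ 0.2  -0.34 -0.66]
False 25.3 [-0.053  -0.      0.0401] [ 0.0687 -0.0001  0.0859] [ 0.54  0.58 -1.29]
```

View pics/s7a.png

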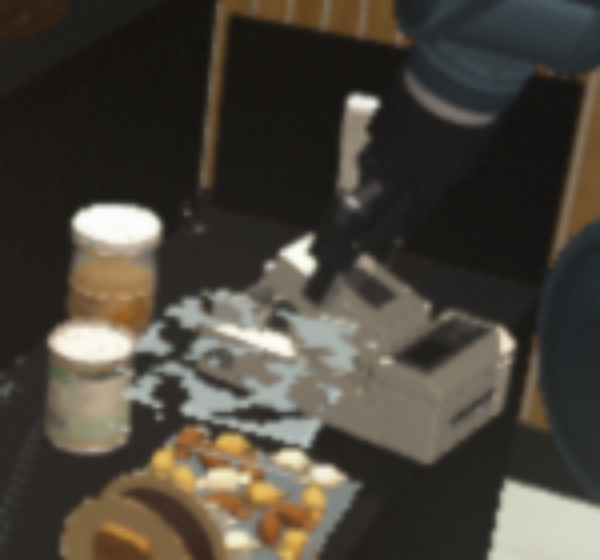

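Run:
```python
from h import *
from station import arm,solver,cams
for x,z,th in((-.053,.0413,.28),(-.053,.0427,.20),(-.053,.0437,.15),(-.053,.0439,.12)):
    p,o=tcp_for_tip(x,z,th);g=arm.move_straight(p,vel=.03,frame=o,guard=5);s=arm.state();a,b=tip_from(s['ee_pos'],s['orientation']);print(g,s['t'].__round__(2),a.round(4),b.round(4),s['ft_force'].round(2),s['ft_torque'].round(2))
    if g:break
```

```text
False 25.73 [-0.053   0.0002  0.0411] [0.0719 0.0003 0.077 ] [ 0.2   0.46 -0.61] [ 0.05  0.14 -0.03]
False 26.04 [-0.0535  0.0004  0.0422] [0.0739 0.0005 0.0681] [-0.11 -0.27 -0.6 ] [-0.02 -0.03  0.03]
False 26.29 [-0.0534  0.0003  0.0433] [0.0751 0.0003 0.0628] [-0.57 -0.59 -0.05] [-0.02  0.02  0.03]
False 26.54 [-0.0534  0.0001  0.0439] [0.0757 0.0001 0.0594] [-0.76  0.62  1.51] [ 0.01  0.34 -0.03]
```

Run:
```python
from h import *
from station import arm,solver,cams
arm.move_gripper(1.0);s=arm.state();print(s['t'],s['ft_force'])
arm.move_straight(s['ee_pos']+Ro.from_rotvec(s['orientation']).apply([0,0,-.06]),vel=.12)
s=arm.state();print(s['t'],s['ft_force'])
p,o=pw(.055,0,.14),ori(PT)
arm.move_ptp(p,o);arm.move_gripper(0.0);s=arm.state();print(s['t'],pl(s['ee_pos']),s['gripper_width'])
snap(cams,8)
i=cv2.imread("pics/scene8.png");cv2.imwrite("pics/s8a.png",cv2.resize(i[140:280,330:480],None,fx=4,fy=4))
```

```text
26.9167 [-0.11887205 -0.08561105  0.67320196]
27.5667 [-0.22994543  0.44031432 -0.69906375]
28.6333 [ 5.50015125e-02 -2.73854158e-05  1.40077782e-01] 0.0003758693892814689
```

View pics/s8a.png

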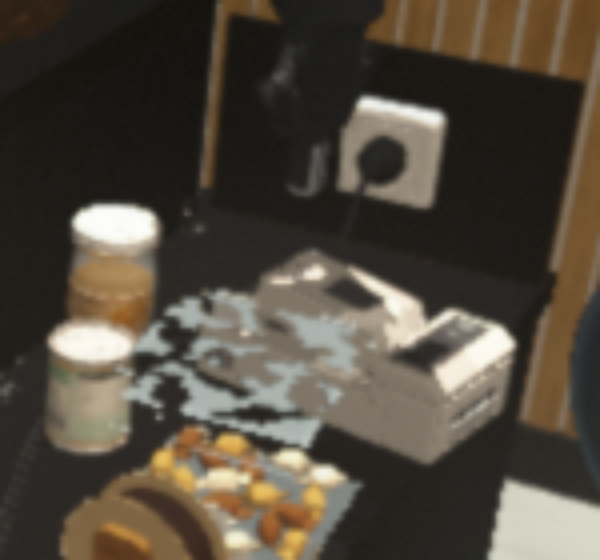

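Run:
```python
from h import *
from station import arm,solver,cams
arm.move_straight(pw(.054,0,.097),vel=.1,guard=8)
for z in np.arange(.094,.0705,-.002):
    g=arm.move_straight(pw(.054,0,z),vel=.02,guard=30);s=arm.state();print(g,s['t'].__round__(2),pl(s['ee_pos']).round(4),s['ft_force'].round(1))
    if g or (z<.077 and s['ft_force'][2]>28): break
```

```text
False 29.62 [ 0.0542 -0.0001  0.0943] [0.5 0.1 0.6]
False 29.87 [0.0539 0.     0.0919] [ 0.2 -0.1 -0.2]
False 30.12 [0.0539 0.0001 0.0898] [-0.2 -0.5 -1. ]
False 30.37 [0.0539 0.     0.0878] [-0.3  0.6 -0.6]
False 30.62 [0.0539 0.     0.0858] [ 0.6 -0.1  0.5]
False 30.87 [ 0.0543 -0.0002  0.0842] [0.3 0.2 0.8]
False 31.12 [ 0.0548 -0.0003  0.0826] [ 2.1 -0.5  3.3]
False 31.37 [ 0.0553 -0.0004  0.0811] [ 3.2 -0.6  5.2]
False 31.62 [0.0532 0.0003 0.0773] [1.3 0.1 1.2]
False 31.87 [0.0538 0.0002 0.0757] [1.4 1.4 2. ]
False 32.12 [0.0542 0.     0.0741] [1.  0.7 3.5]
False 32.37 [0.0543 0.     0.074 ] [-6.2  5.  17.7]
```

Run:
```python
from h import *
from station import arm,solver,cams
arm.move_straight(pw(.054,0,.072),vel=.02,guard=15);s=arm.state();print(pl(s['ee_pos']),s['ft_force'])
arm.move_straight(pw(.054,0,.20),vel=.15)
arm.move_ptp((.40,.10,.25),ori(.5));s=arm.state();print(s['t'],s['ft_force'])
S,T=snap(cams,9)
i=cv2.imread("pics/scene9.png");a=cv2.resize(i[150:270,360:480],None,fx=3.3,fy=3.3)
i=cv2.imread("pics/top9.png");b=cv2.resize(i[220:340,360:480],None,fx=3.3,fy=3.3);cv2.imwrite("pics/c9.png",np.hstack([a,b]))
for n,c in(("S",S),("T",T)):
    W=pts(c).reshape(-1,3);W=W[np.isfinite(W[:,0])];ca,sa=np.cos(PT),np.sin(PT);d=W[:,:2]-PO
    L=np.c_[d@[ca,sa],d@[-sa,ca],W[:,2]]
    k=(L[:,0]>-.015)&(L[:,0]<.063)&(abs(L[:,1])<.026)&(L[:,2]>.06)&(L[:,2]<.1);Q=L[k]
    if k.sum()>20:
        A=np.c_[Q[:,0],Q[:,1],np.ones(len(Q))];r=np.linalg.lstsq(A,Q[:,2],rcond=None)[0];e=abs(Q[:,2]-A@r)<.002;r=np.linalg.lstsq(A[e],Q[e,2],rcond=None)[0]
        print(n,k.sum(),"slopes",r[:2].round(4),"z@15",(r[2]+.015*r[0]).round(4))
    h=(L[:,0]>-.09)&(L[:,0]<-.05)&(abs(L[:,1])<.045)&(L[:,2]>.055)&(L[:,2]<.075);print(" head z",np.median(L[h,2]))
    for nm,bx in(("tin",(.5,.6,-.1,.02)),("stamp",(.46,.54,.35,.44))):
        k=(W[:,0]>bx[0])&(W[:,0]<bx[1])&(W[:,1]>bx[2])&(W[:,1]<bx[3])&(W[:,2]>.03)&(W[:,2]<.08);print(nm,np.median(W[k],axis=0).round(3),k.sum())
```

```text
[5.43205354e-02 2.27337630e-05 7.39692342e-02] [-5.54893208  5.39321901 18.39887036]
34.8167 [0.43235001 0.04194715 0.57369898]
S 228 slopes [ 0.0052 -0.0063] z@15 0.0728
 head z 0.06403101940929784
tin [ 0.551 -0.025  0.063] 424
stamp [0.502 0.402 0.053] 185
T 452 slopes [ 0.0056 -0.0025] z@15 0.0739
 head z 0.06522490471326667
tin [ 0.548 -0.044  0.067] 296
stamp [0.502 0.391 0.057] 84
```

View pics/c9.png

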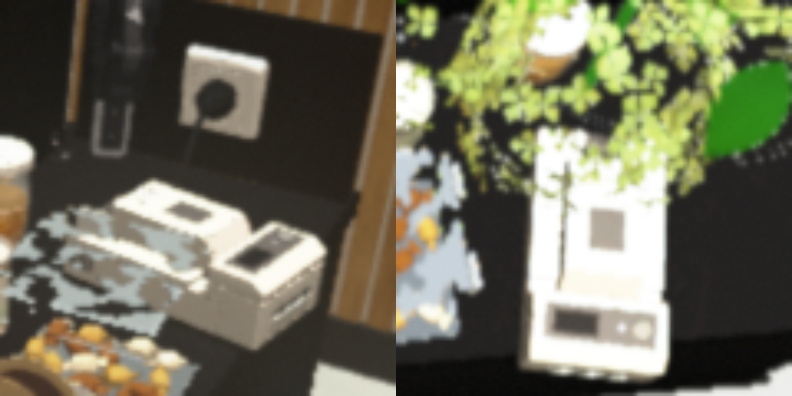

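View pics/scene9.png

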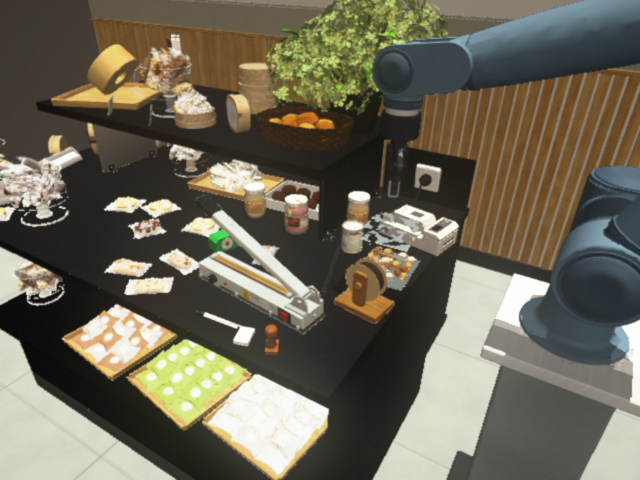

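Run:
```python
from station import arm
arm.close_job();print(arm.state()['t'])
```

```text
the job is handed in; nothing more can be done
the job is handed in; nothing more can be done
```

The label cassette is in the printer's bay with its mouth to the print head. The bay cover is hooked, swung down and snapped on. I handed the job in after 34.8 s; no verdict was reported.

- **Cassette:** while inserting it I felt for the bay walls with light guarded contacts. The play was 5.9 mm sideways and 6.0 mm lengthways, which matches the 6 mm stated. That showed my camera estimate of the printer was off by about 1.4 mm sideways and, less surely, 1 mm along its length, and I corrected it before releasing.
- **Cover:** the lip went in at about 20 degrees, to about x = -53 mm in the slot, with the tail still up. Pressing on the thumb ridges, the cover gave way suddenly at about 5 N, below the 8 to 16 N you gave. It then stopped firmly at 74 mm, its home height, at 18 N.
- **Last checks with the arm withdrawn:**
    - The cover is flat to about 0.006 rad.
    - Its top is about 74.7 mm high measured from the print head, against 74 to 75.5 expected when snapped on.
    - The two cameras' raw heights read 1 to 2 mm low and differed by about 1 mm, but agreed once measured from the head.
- **Not checked directly:** I could not see the catch or the sprung floor. The cover staying flat with nothing pressing on it is my evidence that both are right.
- **Bystanders:** the tin, jar and stamp look unmoved in the last pictures, but the jar was judged by eye only. I did not touch the green look-alike.

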